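# Pick the stepped piston from the rack for the gearbox kit

### The arm

A 7-joint arm with a two-finger parallel gripper is mounted at the origin on the work surface. World frame = base frame: x ahead of the robot, y to its left, z up, the work surface at z = 0. Lengths are in m, angles in rad, forces in N, time in s.
With the tool pointing down it reaches from about 0.4 to 0.85 m from the base axis. Payload 4.5 kg.
Tool frame: the origin (TCP) lies at the very end of the fingers, on their centre line; the grasp point (between the pads) lies 19 mm behind it (robot.pinch_z is the distance from the TCP to the grasp point, in m); z points along the fingers, y is the line along which they close (so a half turn about z gives the same grasp; the last joint's range is limited). The gripper opens to 85 mm and grips with 20 to 120 N. Pads are 22 mm wide; open, the fingers measure 114 mm over their backs; the gripper's body (76 mm by 85 mm) begins 54 mm behind the grasp point. The pads swing forward as they close: fully open they stand 13 mm farther back than shut.
Start: joints at [0.034, 0.689, -0.195, 1.565, 0.157, 0.902, -0.215], TCP at [0.625, 0, 0.231] pointing down, gripper open.
Joint ranges: [-3.01, 3.01], [-0.46, 2.08], [-1.47, 1.51], [0.13, 2.56], [-1, 4.14], [0.04, 2.09], [-2.66, 2.66]. Speed limits (rad/s): [2.57, 2.57, 3.14, 3.14, 3.14, 3.14, 3.14].

### API

Orientations are given as a rotation vector (axis times angle).
In Python, from rig import monitor, imaging, ticket, robot gives the robot as it stands.
- The arm moves only by the tool send_rows, never from a script. Its argument "series" is a list that holds one entry, the list of rows, each a list of 7 numbers: the shift along the world's x, y, z in units of 25 mm (1.0 is 25 mm), then the turn, a rotation vector about the world's x, y, z in units of 6 degrees (1.0 is 6 degrees), then the opening in per cent of the stroke, from 0 (shut) to 100 (fully open). A call has exactly 8 rows; each row is the pose to reach, as a shift and turn from the pose commanded when the call began; what a row does not reach only later rows make up. A row lasts 1/8 s, in which the tool goes at most 62.5 mm and 10.7 degrees, less where a joint would pass 70% of its speed; a pose out of reach is approached as far as the arm can. A call with a gripper value outside its range is refused whole. The fingers move at their own pace and stop on an object; "grip_force" is the grip in N (left out, the last holds). Time passes only in rows, so rows that repeat a pose let the fingers close, or fill a call up. It gives the time, the measured TCP pose, the force, the opening and the grip force at its end, in the units of the state.
- monitor.read_state(): the state, without advancing time (a new reading comes with each control period).
- imaging.get_image(name): name is "scene" or "side" or "wrist"; returns the picture (480x640x3 uint8, blue, green, red); there is no depth.
- imaging.get_calibration(name): a dict with "fx", "fy", "cx", "cy" (pixels), "rvec" (rotation vector, rad) and "tvec" (3), from world to camera coordinates, as OpenCV has them. Camera axes: x right, y down, z forward; pixel columns grow to the right and rows downward; lengths in m; the calibration is good to about 2 mm. The wrist camera is an equidistant fisheye: a pixel r from the principal point sees the ray r / f radians off the axis. A picture is of the moment at which its call begins: read the wrist's pose just before it. get_calibration takes no time and is no camera call; for the wrist camera it gives the pose at the moment of the call.
- ticket.close_job(): hands the job in; it is judged then, once.
The state is a dict: "clock": time; "joint_pos": joint angles; "joint_vel": joint speeds; "effort": joint torques, N m; "eef_pos": TCP position; "eef_rot": TCP orientation; "contact_force": force on the tool from outside, world axes, zero at the start; "wrist_torque": the same for the moment, N m; "grip_width": opening from 0.0 (shut) to 1.0 (fully open); "finger_force": force on a finger pad.
Only numpy, scipy, OpenCV 4.12 (cv2) and the standard library are available. Lean on these libraries where they do the work, as an engineer would, in place of code of your own. Each camera call takes 0.05 s, during which the arm holds its last target. There are 200 camera calls.

### The job

Take the stepped piston, the one with the slim neck, out of the crowded black rack and stand it upright, neck up, in the empty compartment of the white kit tray; lower it onto the tray's floor before letting go. Leave the other two pistons standing in their wells in the rack.

Things in the scene. Friction and masses are not known exactly. Their poses are not given: they have to be found in the camera images.
- piston_mid (a point): The stepped piston to take, at its centre, 36 mm above its foot; aluminium, about 0.11 kg. Body 30 mm thick and 50 mm tall, above it a neck 18 mm thick and 22 mm tall. It stands in the rack's row; at the start its x axis lies across the row, y along it, z up. Fingers fit only across the row (60 mm free on both sides): along the row the next thing is 14 to 16 mm from its body.
- plain_mid (a point): A plain flat-topped piston to leave alone, at its centre. Aluminium, 30 mm thick, 72 mm tall, loose in the rack; same axes. The black rack, fixed to the bench, base 64 x 224 mm and 14 mm high, holds one row 44 mm apart: a fixed blue post (26 mm thick, top at 84 mm), three wells 6 mm deep (floor 8 mm above the bench) with the pistons in any order, and another such post.
- cup_mid (a point): A hollow piston with a 22 mm bore open at the top, to leave alone, at its centre. Aluminium, 30 mm thick, 72 mm tall, loose in the rack; same axes as the stepped one.
- empty_cell (a point): Floor centre of the empty compartment of the white kit tray, 4 mm above the bench; z up. Inside it is 92 mm in x, 90 mm in y. The tray is fixed to the bench left or right of the rack, 100 x 192 mm, walls and divider 4 mm thick, tops 18 mm above the bench. The other compartment, on this point's +y side, holds a flat steel cover 60 mm wide, top 16 mm above the bench.
Mind the look-alikes: they are no part of the job. Leave any green look-alike of the part that bears piston_mid alone.

How it is judged:
On the way, in this order (a step that is already met when the one before it is completed fails the run):
1. the stepped piston is taken out of its well (distance of piston_mid from where it was at the start of the episode above 0.03 m), for 0.1 s.
2. it is lowered upright onto the floor of the empty compartment while the fingers hold it (x of piston_mid in the frame of empty_cell between -0.033 and 0.033 m and y of piston_mid in the frame of empty_cell between -0.033 and 0.033 m and z of piston_mid in the frame of empty_cell below 0.048 m and angle between piston_mid's own z axis and vertical below 0.2 rad and contact force between the fingers and piston above 1 N), for 0.1 s.
At the end, for the whole second after the job is handed in: The stepped piston stands released and at rest on the floor of the empty compartment (within 33 mm of its centre along x and y, centre under 48 mm above the floor, within 0.2 rad of upright); the other two are within 20 mm of their start and 0.2 rad of upright (x of piston_mid in the frame of empty_cell between -0.033 and 0.033 m and y of piston_mid in the frame of empty_cell between -0.033 and 0.033 m and z of piston_mid in the frame of empty_cell below 0.048 m and angle between each of piston_mid, plain_mid, cup_mid's own z axis and vertical below 0.2 rad and linear speed of piston below 0.02 m/s and distance of each of plain_mid, cup_mid from where it was at the start of the episode below 0.02 m); the robot touches nothing.
It fails at once if the plain or the hollow piston is tipped over or taken from the rack (distance of any of plain_mid, cup_mid from where it was at the start of the episode above 0.025 m or angle between any of plain_mid, cup_mid's own z axis and vertical above 0.3 rad).
It also fails if it takes over 37 s, if anything falls off the work surface, if the arm or the gripper's body presses on something with over 40 N, if the wrist force passes 120 N, or if a joint passes its speed limit or range.

## Working session

There is one attempt and no reset: what is moved stays moved. The work goes in short steps, Python scripts to look and compute and a tool call to move; the robot and the scene stay as the last step left them, time stands still between calls to the robot, and variables do not carry over. Pictures are saved under pics/ and viewed, at most 10 in all, crops included, and the job is handed in when it is done.

Besides the shell and the picture viewer there is one more tool, called as name(argument=value, ...) on one line, values as JSON. send_rows: Moves the arm, as the interface text tells. Its arguments: {"type":"object","properties":{"series":{"type":"array","items":{"type":"array","items":{"type":"array","items":{"type":"number"}}}},"grip_force":{"type":"number"}},"required":["series"]}

```bash
mkdir -p pics; python3 - <<'E'
from rig import monitor, imaging, robot
import cv2
for n in ("scene","side"):
    cv2.imwrite(f"pics/{n}0.png",imaging.get_image(n))
    print(n,imaging.get_calibration(n))
s=monitor.read_state();print(s["clock"],s["eef_pos"],s["eef_rot"],robot.pinch_z)
E
```

```text
scene {'fx': 605.2188408927752, 'fy': 605.2188408927752, 'cx': 319.6944182181716, 'cy': 240.92991295953192, 'rvec': array([ 1.66435409,  2.05706634, -0.71854053]), 'tvec': array([ 0.13199917, -0.38730997,  1.37574917])}
side {'fx': 447.0562166897219, 'fy': 447.0562166897219, 'cx': 321.17688224782904, 'cy': 240.45213975970324, 'rvec': array([ 2.33320033, -0.64208026,  0.26523526]), 'tvec': array([-0.48165333,  0.25121915,  0.51764384])}
0.1 [ 6.24418141e-01 -7.99321289e-05  2.30534452e-01] [-2.22066094e+00 -2.22067692e+00  1.99637274e-03] 0.0187
```

View pics/scene0.png

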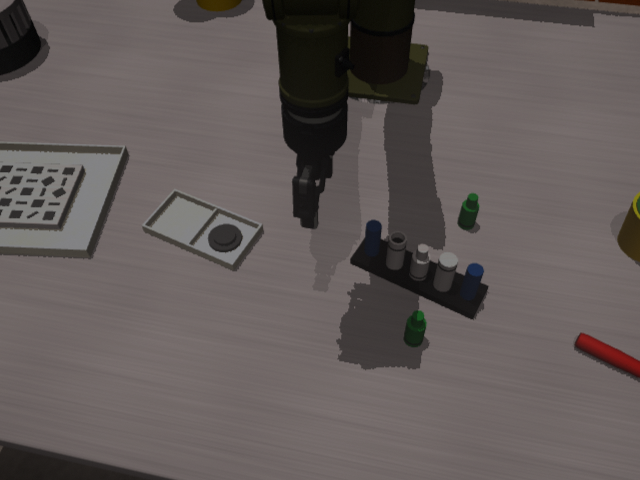

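View pics/side0.png

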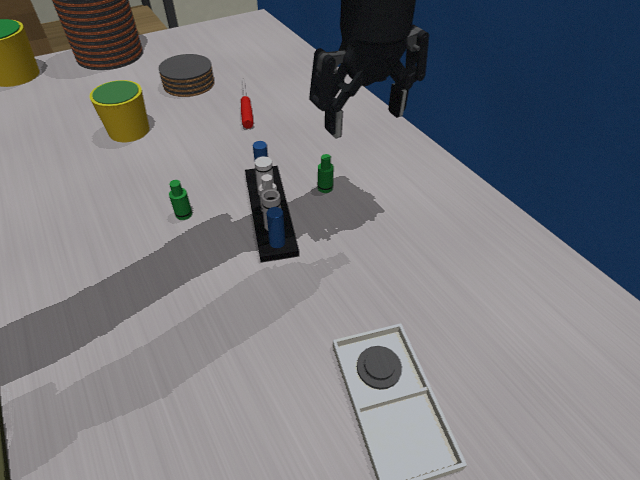

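The scene view shows three stepped parts: a silver one in the rack near (420,262) and green look-alikes at (469,211) and (415,329). The silver one is the target because it is aluminium and stands in the rack row, between the cup (397,250) and the plain piston (445,272). The empty compartment is near (182,217), and the other holds the dark cover (225,237). I'll confirm with enlarged crops.

```bash
python3 - <<'E'
import cv2
i=cv2.imread("pics/scene0.png")
cv2.imwrite("pics/c1.png",cv2.resize(i[205:325,340:500],None,fx=5,fy=5,interpolation=cv2.INTER_CUBIC))
cv2.imwrite("pics/c2.png",cv2.resize(i[180:280,135:275],None,fx=5.5,fy=5.5,interpolation=cv2.INTER_CUBIC))
i=cv2.imread("pics/side0.png")
cv2.imwrite("pics/c3.png",cv2.resize(i[135:265,220:360],None,fx=4.5,fy=4.5,interpolation=cv2.INTER_CUBIC))
E
```

```text
(no output)
```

View pics/c1.png

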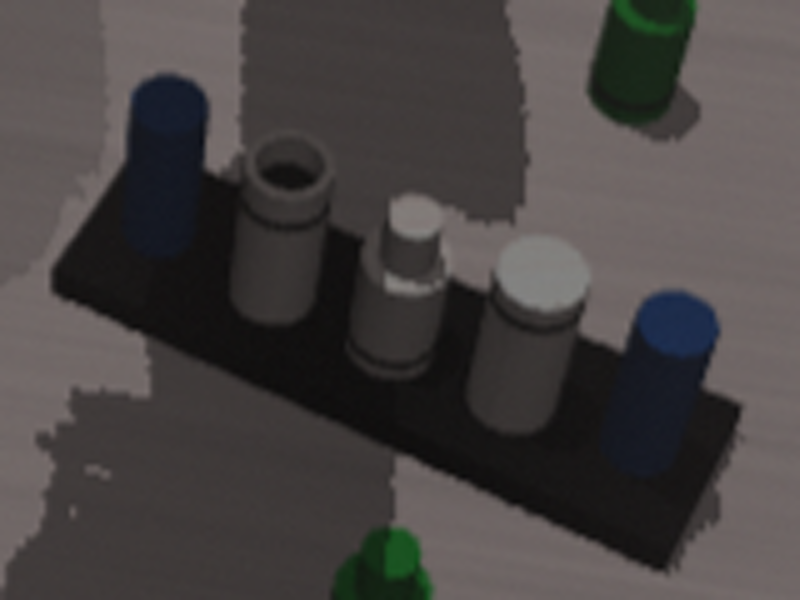

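View pics/c2.png

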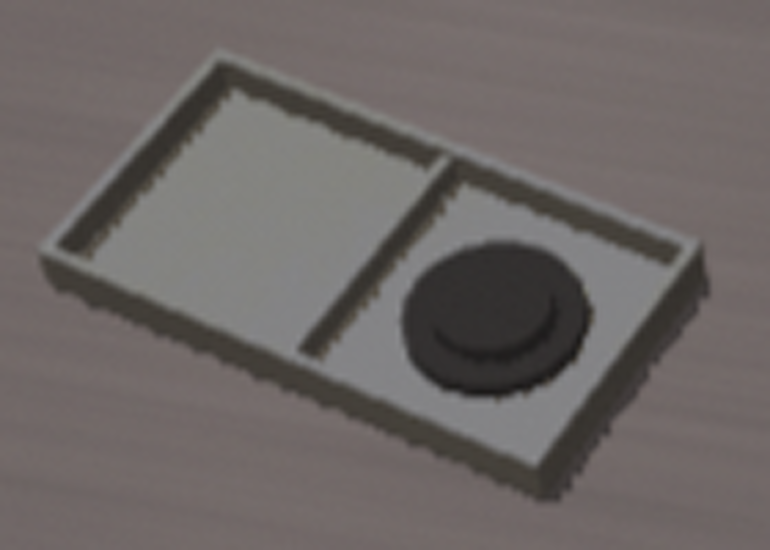

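View pics/c3.png

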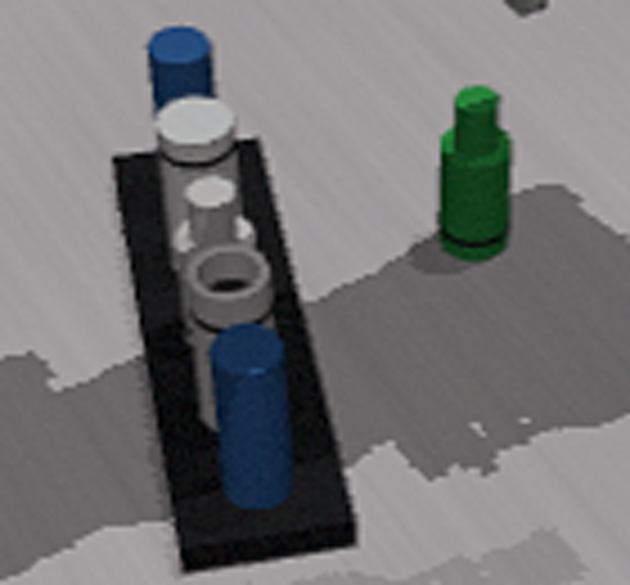

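The crops confirm it: the silver stepped piston is the middle one, with its neck top at crop (416,217) in the scene view and (210,192) in the side view. The cup and plain piston stand on either side of it, and both green parts are on the bench. The empty compartment is the left one in the scene view.

```bash
cat > h.py <<'E'
import numpy as np,cv2
from rig import imaging
def ray(n,p):
    c=imaging.get_calibration(n);R=cv2.Rodrigues(c["rvec"])[0]
    d=R.T@np.array([(p[0]-c["cx"])/c["fx"],(p[1]-c["cy"])/c["fy"],1]);return -R.T@c["tvec"],d
def onz(n,p,z):
    o,d=ray(n,p);return o+d*(z-o[2])/d[2]
E
python3 - <<'E'
from h import *
np.set_printoptions(precision=4,suppress=True)
un=lambda p,s,o:((np.array(p)+.5)/s-.5+np.array(o))
A=dict(post1=((169,103),(249,352),.084),cup=((290,163),(228,272),.08),neck=((416,217),(210,192),.08),plain=((543,272),(196,122),.08),post2=((677,323),(180,46),.084))
P={}
for k,(a,b,z) in A.items():
    pa=onz("scene",un(a,5,(340,205)),z);pb=onz("side",un(b,4.5,(220,135)),z);P[k]=(pa,pb);print(k,pa[:2],pb[:2])
for i in (0,1):
    d=P["post2"][i]-P["post1"][i];print("row",np.linalg.norm(d)/4,np.degrees(np.arctan2(d[1],d[0])),(P["post1"][i]+P["post2"][i])[:2]/2)
T=[onz("scene",un(p,5.5,(135,180)),.018) for p in ((219,52),(703,240),(541,470),(42,248))]
for i in range(4): print("tray",T[i][:2],np.linalg.norm(T[i]-T[i-1]))
c=sum(T)/4; v=(T[1]+T[2]-T[0]-T[3]); v/=np.linalg.norm(v)
print("centre",c[:2],"yaxis deg",np.degrees(np.arctan2(v[1],v[0])),"cell",(c-v*.047)[:2])
E
```

```text
post1 [0.5202 0.0694] [0.5191 0.0663]
cup [0.5338 0.1114] [0.5329 0.11  ]
neck [0.5474 0.1536] [0.5469 0.1526]
plain [0.5609 0.1949] [0.5607 0.1925]
post2 [0.5751 0.2365] [0.5745 0.2343]
row 0.04397219532325667 71.78985360722437 [0.5477 0.153 ]
row 0.04422489646330823 71.75277716386256 [0.5468 0.1503]
tray [ 0.4547 -0.3143] 0.09698507862589022
tray [ 0.5015 -0.1301] 0.1901022973805556
tray [ 0.6002 -0.1542] 0.1016081197778678
tray [ 0.5483 -0.34  ] 0.19289681814222012
centre [ 0.5262 -0.2346] yaxis deg 75.07303321662653 cell [ 0.514 -0.28 ]
```

send_rows(series=[[[-0.6,1.2,-0.5,0,0,-0.6,70],[-1.2,2.4,-1,0,0,-1.2,70],[-1.8,3.6,-1.5,0,0,-1.8,70],[-2.4,4.8,-2,0,0,-2.4,70],[-3.1,6.1,-3,0,0,-3.03,70],[-3.1,6.1,-4,0,0,-3.03,70],[-3.1,6.1,-4,0,0,-3.03,70],[-3.1,6.1,-4,0,0,-3.03,70]]], grip_force=50)

```text
clock: 1.1
eef_pos: [0.5483, 0.1519, 0.1319]
eef_rot: [2.545, 1.841, 0.001]
contact_force: [-0.4, 0.2, 0.4]
grip_width: 0.699
finger_force: 0.0
```

```bash
python3 - <<'E'
from h import *
from rig import monitor
c=imaging.get_calibration("wrist");i=imaging.get_image("wrist")
s=monitor.read_state();print(s["clock"],s["eef_pos"],s["eef_rot"],s["grip_width"])
R=cv2.Rodrigues(c["rvec"])[0]
def proj(P):
    q=R@P+c["tvec"];th=np.arctan2(np.hypot(q[0],q[1]),q[2]);a=np.arctan2(q[1],q[0])
    return c["cx"]+c["fx"]*th*np.cos(a),c["cy"]+c["fy"]*th*np.sin(a)
for n,P in dict(neck=(.547,.1525,.08),cup=(.533,.1107,.08),plain=(.561,.1943,.08)).items():
    p=proj(np.array(P));print(n,p);cv2.drawMarker(i,(int(p[0]+.5),int(p[1]+.5)),(0,0,255),0,8,1)
cv2.imwrite("pics/w1.png",i)
E
```

```text
1.15 [0.54852959 0.15193739 0.13221952] [2.54499440e+00 1.84031170e+00 2.46129586e-03] 0.6990852361301517
neck (np.float64(312.7840929112948), np.float64(258.4947387072756))
cup (np.float64(312.596412424055), np.float64(327.6607041278083))
plain (np.float64(313.0518901115344), np.float64(179.00192726898655))
```

View pics/w1.png

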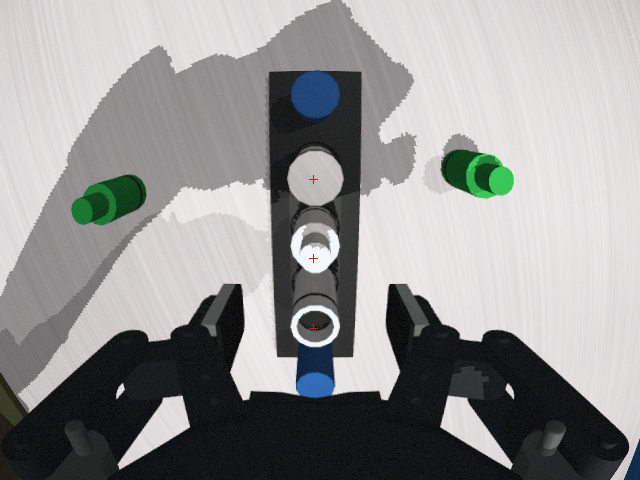

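The wrist view shows the three tops on the predicted marks: neck at (314,257), plain at (314,179), cup at (314,327). The green parts are well outside the fingers, so I'll descend.

send_rows(series=[[[-0.02,0,-0.6,0,0,0,70],[-0.04,0.02,-1.4,0,0,0,70],[-0.04,0.02,-2.2,0,0,0,70],[-0.04,0.02,-3,0,0,0,70],[-0.04,0.02,-3.7,0,0,0,70],[-0.04,0.02,-4.24,0,0,0,70],[-0.04,0.02,-4.24,0,0,0,70],[-0.04,0.02,-4.24,0,0,0,70]]])

```text
clock: 2.15
eef_pos: [0.5469, 0.1531, 0.0257]
eef_rot: [2.544, 1.842, 0.001]
contact_force: [-0.8, -0.2, 0.1]
grip_width: 0.7
finger_force: 0.0
```

send_rows(series=[[[0,0,0,0,0,0,50],[0,0,0,0,0,0,40],[0,0,0,0,0,0,35],[0,0,0,0,0,0,30],[0,0,0,0,0,0,20],[0,0,0,0,0,0,10],[0,0,0,0,0,0,10],[0,0,0,0,0,0,10]]], grip_force=50)

```text
clock: 3.15
eef_pos: [0.5471, 0.1531, 0.026]
eef_rot: [2.544, 1.842, 0.002]
contact_force: [-0.1, -0.4, 5.7]
grip_width: 0.336
finger_force: 49.1
```

send_rows(series=[[[0,0,0.15,0,0,0,10],[0,0,0.5,0,0,0,10],[0,0,1.2,0,0,0,10],[0,0,2.1,0,0,0,10],[0,0,3.1,0,0,0,10],[0,0,4.1,0,0,0,10],[0,0,5,0,0,0,10],[0,0,5.6,0,0,0,10]]])

```text
clock: 4.15
eef_pos: [0.5466, 0.1532, 0.1673]
eef_rot: [2.544, 1.843, 0.002]
contact_force: [0.3, -0.4, -0.7]
grip_width: 0.337
finger_force: 49.5
```

```bash
python3 - <<'E'
from h import *
from rig import monitor
s=monitor.read_state();print(s["clock"],s["eef_pos"],s["grip_width"],s["finger_force"],s["contact_force"])
i=imaging.get_image("side");cv2.imwrite("pics/s2.png",i[0:300,130:530])
E
```

```text
4.15 [0.54658936 0.15318324 0.1673024 ] 0.33735277624110427 49.52387988567352 [ 0.26346282 -0.36359372 -0.65296011]
```

View pics/s2.png

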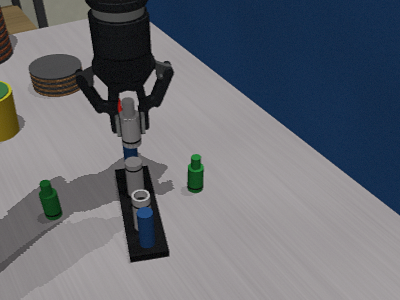

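The side crop shows the stepped piston held upright with its neck at (128,110), and the cup and plain piston still in the rack. Next I carry it to the tray.

send_rows(series=[[[-0.05,-0.4,0,0,0,0,10],[-0.1,-1.3,0,0,0,0,10],[-0.2,-2.5,0,0,0,0,10],[-0.3,-3.8,0,0,0,0,10],[-0.4,-5.1,0,0,0,0,10],[-0.5,-6.4,0,0,0,0,10],[-0.6,-7.7,0,0,0,0,10],[-0.7,-9,0,0,0,0,10]]])

```text
clock: 5.2
eef_pos: [0.5276, -0.0738, 0.1642]
eef_rot: [-2.544, -1.841, 0.004]
contact_force: [-0.1, 0.2, -1.3]
grip_width: 0.332
finger_force: 49.5
```

send_rows(series=[[[-0.1,-1.3,0,0,0,0,10],[-0.2,-2.6,0,0,0,0,10],[-0.3,-3.9,0,0,0,0,10],[-0.4,-5.2,0,0,0,0.1,10],[-0.5,-6.5,0,0,0,0.2,10],[-0.6,-7.6,0,0,0,0.4,10],[-0.6,-8.2,0,0,0,0.5,10],[-0.6,-8.33,0,0,0,0.5,10]]])

```text
clock: 6.2
eef_pos: [0.5132, -0.281, 0.1646]
eef_rot: [-2.496, -1.906, 0.001]
contact_force: [0.1, 0.8, -0.8]
grip_width: 0.341
finger_force: 49.5
```

```bash
python3 - <<'E'
from h import *
from rig import monitor
c=imaging.get_calibration("wrist");i=imaging.get_image("wrist")
s=monitor.read_state();print(s["clock"],s["eef_pos"],s["eef_rot"],s["grip_width"],s["finger_force"])
R=cv2.Rodrigues(c["rvec"])[0]
def proj(P):
    q=R@P+c["tvec"];th=np.arctan2(np.hypot(q[0],q[1]),q[2]);a=np.arctan2(q[1],q[0])
    return np.array([c["cx"]+c["fx"]*th*np.cos(a),c["cy"]+c["fy"]*th*np.sin(a)])
for P in ((.4547,-.3143,.018),(.5015,-.1301,.018),(.6002,-.1542,.018),(.5483,-.340,.018),(.514,-.28,.004)):
    p=proj(np.array(P));cv2.drawMarker(i,tuple(np.int32(p.round())),(0,0,255),0,10,1)
cv2.imwrite("pics/w2.png",i)
E
```

```text
6.25 [ 0.51367287 -0.28026411  0.16478671] [-2.49519740e+00 -1.90718921e+00  2.12486748e-04] 0.3372864897532095 49.52525496482849
```

View pics/w2.png

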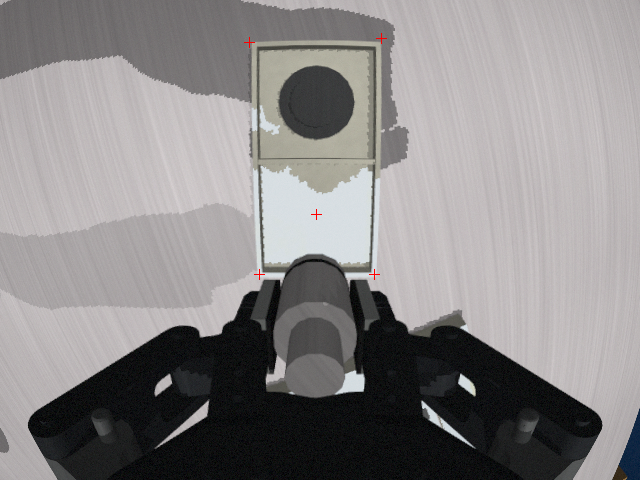

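The wrist view shows the tray corners on the computed marks and the empty cell centre at (316,214), matching the target. The piston is held upright, so I'll lower it.

send_rows(series=[[[0,0,-0.7,0,0,0,10],[0,0,-1.6,0,0,0,10],[0,0,-2.6,0,0,0,10],[0,0,-3.6,0,0,0,10],[0,0,-4.5,0,0,0,10],[0,0,-5.1,0,0,0,10],[0,0,-5.4,0,0,0,10],[0,0,-5.5,0,0,0,10]]])

```text
clock: 7.25
eef_pos: [0.5143, -0.2799, 0.0278]
eef_rot: [2.495, 1.909, 0.0]
contact_force: [-0.2, 0.5, -0.6]
grip_width: 0.336
finger_force: 49.5
```

send_rows(series=[[[0,0,-0.06,0,0,0,10],[0,0,-0.12,0,0,0,10],[0,0,-0.18,0,0,0,10],[0,0,-0.22,0,0,0,10],[0,0,-0.25,0,0,0,10],[0,0,-0.25,0,0,0,10],[0,0,-0.25,0,0,0,10],[0,0,-0.25,0,0,0,10]]])

```text
clock: 8.25
eef_pos: [0.514, -0.2803, 0.022]
eef_rot: [2.495, 1.908, 0.0]
contact_force: [-2.1, 0.2, 6.4]
grip_width: 0.336
finger_force: 50.3
```

send_rows(series=[[[0,0,0,0,0,0,10],[0,0,0,0,0,0,36],[0,0,0,0,0,0,40],[0,0,0,0,0,0,46],[0,0,0,0,0,0,54],[0,0,0,0,0,0,62],[0,0,0,0,0,0,65],[0,0,0,0,0,0,65]]])

```text
clock: 9.25
eef_pos: [0.514, -0.2802, 0.0216]
eef_rot: [2.495, 1.909, 0.0]
contact_force: [-0.2, 0.0, -0.7]
grip_width: 0.652
finger_force: 0.0
```

send_rows(series=[[[0,0,0.2,0,0,0,65],[0,0,0.7,0,0,0,65],[0,0,1.4,0,0,0,65],[0,0,2.3,0,0,0,65],[0,0,3.3,0,0,0,65],[0,0,4.3,0,0,0,65],[0,0,5.3,0,0,0,65],[0,0,6,0,0,0,65]]])

```text
clock: 10.25
eef_pos: [0.5145, -0.2805, 0.1743]
eef_rot: [2.494, 1.907, 0.002]
contact_force: [0.1, 0.8, 0.3]
grip_width: 0.651
finger_force: 0.0
```

```bash
python3 - <<'E'
from h import *
from rig import monitor
s=monitor.read_state();print(s["clock"],s["eef_pos"],s["grip_width"],s["contact_force"])
cv2.imwrite("pics/s3.png",imaging.get_image("side"))
E
```

```text
10.25 [ 0.51449225 -0.28048592  0.17425241] 0.6509610354447588 [0.13960465 0.81254884 0.27733072]
```

View pics/s3.png

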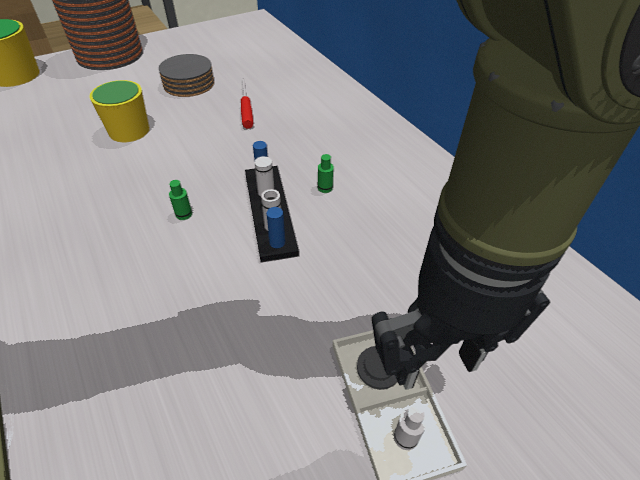

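The side view shows the stepped piston standing upright and released in the empty compartment at (409,428). The cup (271,205) and plain piston (264,172) are still in the rack, and the arm is clear.

```bash
python3 -c "
from rig import ticket
print(ticket.close_job())"
```

```text
the job is handed in; nothing more can be done
None
```

The stepped piston stands upright, neck up and released, on the floor of the empty tray compartment; the plain and hollow pistons are still in their wells. The job was handed in at about 10 s, but the hand-in call returned no verdict.

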